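# Open the tubes and start a dry-down on the block concentrator

### The job

Get the block concentrator going: take the closure off every tube that still has one, leaving the tubes in the block, and stand each closure upright in the rack, in the pocket that has the same place in the row as its tube so they do not get mixed up. Turn the left drum until 60 (degrees) stands in the middle of its window and the right drum until 20 (minutes) does, and only when all that is done press the start button fully down and let go. Leave the red tin and the reagent bottle where they are.

Things in the scene. Friction and masses are not known exactly. Their poses are not given: they have to be found in the camera images.
- cap_1_mid (a point): Centre (half-way up) of the slip-on closure on the tube in well 1: a plain round aluminium cap, 30 mm across, 34 mm tall, flat top, 30 g; z along its axis. It sits loosely (no thread, 1 mm play), its skirt 18 mm down over the glass, so it must rise straight up by 20 mm to come free; bottom edge 17 mm below this point. None if absent: that tube is open already.
- cap_2_mid (a point): Centre (half-way up) of the slip-on closure on the tube in well 2: a plain round aluminium cap, 30 mm across, 34 mm tall, flat top, 30 g; z along its axis. It sits loosely (no thread, 1 mm play), its skirt 18 mm down over the glass, so it must rise straight up by 20 mm to come free; bottom edge 17 mm below this point. None if absent: that tube is open already.
- cap_3_mid (a point): Centre (half-way up) of the slip-on closure on the tube in well 3: a plain round aluminium cap, 30 mm across, 34 mm tall, flat top, 30 g; z along its axis. It sits loosely (no thread, 1 mm play), its skirt 18 mm down over the glass, so it must rise straight up by 20 mm to come free; bottom edge 17 mm below this point. None if absent: that tube is open already.
- cap_4_mid (a point): Centre (half-way up) of the slip-on closure on the tube in well 4: a plain round aluminium cap, 30 mm across, 34 mm tall, flat top, 30 g; z along its axis. It sits loosely (no thread, 1 mm play), its skirt 18 mm down over the glass, so it must rise straight up by 20 mm to come free; bottom edge 17 mm below this point. None if absent: that tube is open already.
- cap_5_mid (a point): Centre (half-way up) of the slip-on closure on the tube in well 5: a plain round aluminium cap, 30 mm across, 34 mm tall, flat top, 30 g; z along its axis. It sits loosely (no thread, 1 mm play), its skirt 18 mm down over the glass, so it must rise straight up by 20 mm to come free; bottom edge 17 mm below this point. None if absent: that tube is open already.
- tube_1_rim (a point): Centre of the rim of the upright glass tube in well 1: 24 mm across, 99 mm long, loose in its well, rim 28 mm above the top of the block.
- tube_2_rim (a point): Centre of the rim of the upright glass tube in well 2: 24 mm across, 99 mm long, loose in its well, rim 28 mm above the top of the block.
- tube_3_rim (a point): Centre of the rim of the upright glass tube in well 3: 24 mm across, 99 mm long, loose in its well, rim 28 mm above the top of the block.
- tube_4_rim (a point): Centre of the rim of the upright glass tube in well 4: 24 mm across, 99 mm long, loose in its well, rim 28 mm above the top of the block.
- tube_5_rim (a point): Centre of the rim of the upright glass tube in well 5: 24 mm across, 99 mm long, loose in its well, rim 28 mm above the top of the block.
- unit: The block concentrator, fixed: a pale case 224 mm deep, 320 mm wide, 85 mm high, flat control deck on the robot's side, dark metal block behind it with five 26 mm wells in a row 44 mm apart, 1 to 5 from left to right seen from the robot. Origin at the middle of its underside; x away from the robot, y left along the row; wells at x = 45, y = 88, 44, 0, -44 and -88 mm.
- pocket_1 (a point): Centre of the floor of pocket 1 of the loose white closure rack: a bar 48 mm wide, 220 mm long, 18 mm high, 0.6 kg, free on the bench, with five square pockets 38 mm wide and 8 mm deep in a row 43 mm apart, walls 5 mm thick; floors 10 mm above the bench. 1 to 5 from left to right seen from the robot; y of this frame along the row towards pocket 1, z up.
- pocket_2 (a point): Centre of the floor of pocket 2 of the loose white closure rack: a bar 48 mm wide, 220 mm long, 18 mm high, 0.6 kg, free on the bench, with five square pockets 38 mm wide and 8 mm deep in a row 43 mm apart, walls 5 mm thick; floors 10 mm above the bench. 1 to 5 from left to right seen from the robot; y of this frame along the row towards pocket 1, z up.
- pocket_3 (a point): Centre of the floor of pocket 3 of the loose white closure rack: a bar 48 mm wide, 220 mm long, 18 mm high, 0.6 kg, free on the bench, with five square pockets 38 mm wide and 8 mm deep in a row 43 mm apart, walls 5 mm thick; floors 10 mm above the bench. 1 to 5 from left to right seen from the robot; y of this frame along the row towards pocket 1, z up.
- pocket_4 (a point): Centre of the floor of pocket 4 of the loose white closure rack: a bar 48 mm wide, 220 mm long, 18 mm high, 0.6 kg, free on the bench, with five square pockets 38 mm wide and 8 mm deep in a row 43 mm apart, walls 5 mm thick; floors 10 mm above the bench. 1 to 5 from left to right seen from the robot; y of this frame along the row towards pocket 1, z up.
- pocket_5 (a point): Centre of the floor of pocket 5 of the loose white closure rack: a bar 48 mm wide, 220 mm long, 18 mm high, 0.6 kg, free on the bench, with five square pockets 38 mm wide and 8 mm deep in a row 43 mm apart, walls 5 mm thick; floors 10 mm above the bench. 1 to 5 from left to right seen from the robot; y of this frame along the row towards pocket 1, z up.
- temp_drum (a joint): Angle (rad) of the temperature (degrees C) drum, 0 to 5.655 between its stops, growing as the knob is turned clockwise seen from above. It carries ten numbers, 30 to 75 in fives, 0.6283 rad apart: 30 stands in the middle of the window at 0, the next at 0.6283 and so on. Turned by its knob with about 0.06 N m of friction; it stays where it is left, there are no clicks.
- time_drum (a joint): Angle (rad) of the time (minutes) drum, 0 to 5.655 between its stops, growing as the knob is turned clockwise seen from above. It carries ten numbers, 05 to 50 in fives, 0.6283 rad apart: 05 stands in the middle of the window at 0, the next at 0.6283 and so on. Turned by its knob with about 0.06 N m of friction; it stays where it is left, there are no clicks.
- temp_drum_knob (a point): Centre (half-way up, 19 mm above the flat deck) of the left (temperature) drum's knob: round, fluted, dark, 36 mm across, 34 mm tall, axis upright. The knobs stand 122 mm apart, 97 mm in front of the tube row. Its window lies in the deck 36 mm to the left of its axis: 20 x 26 mm, dark frame and index mark; one black two-figure number on white shows, read from the robot's side.
- time_drum_knob (a point): Centre (half-way up, 19 mm above the flat deck) of the right (time) drum's knob: round, fluted, dark, 36 mm across, 34 mm tall, axis upright. The knobs stand 122 mm apart, 97 mm in front of the tube row. Its window lies in the deck 36 mm to the left of its axis: 20 x 26 mm, dark frame and index mark; one black two-figure number on white shows, read from the robot's side.
- start (a joint): Travel (m) of the start button: 0 up, 0.006 fully pressed; a spring brings it back. Fully down takes about 5 N.
- start_top (a point): Centre of the top of the round grey start button, 26 mm across, on the deck to the right of the time knob (88 mm from its axis) in a dark housing 42 mm across; its top stands 18 mm above the deck. It is pressed straight down.
- tin: Bystander: red tin 85 mm square and 85 mm tall with a black lid; origin at the centre of its underside.
- reagent: Bystander: capped reagent bottle 64 mm across, 150 mm tall; origin at the centre of its underside.

How it is judged:
By the outcome, as a careful person would: the job done as asked, in the order asked, and still so for the second after the job is handed in, with the robot touching nothing.
Of cap_1, cap_2, cap_3, cap_4, cap_5 only 3 to 5 are there at a start; the rules pass over those that are not, and their reading is None.
At some moment in a run one of rack may be knocked a few centimetres aside while the robot is not near it.
It also fails if it takes over 210 s, if anything falls off the work surface, if the arm or the gripper's body presses on something with over 40 N, if the wrist force passes 120 N, or if a joint passes its speed limit or range.

### The arm

A 6-joint arm with a two-finger parallel gripper is mounted at the origin on the work surface. World frame = base frame: x ahead of the robot, y to its left, z up, the work surface at z = 0. Lengths are in m, angles in degrees, forces in N, time in s.
With the tool pointing down it reaches from about 0.35 to 0.875 m from the base axis. Payload 4.2 kg.
Tool frame: the origin (TCP) lies between the finger pads; the fingertips stand 25 mm ahead of it and the grasp point (between the pads) lies 6 mm ahead of it (r.tips_ahead is the distance from the TCP to the fingertips, in m); z points along the fingers, y is the direction in which the jaws open and shut (so a half turn about z gives the same grasp; the last joint's range is limited). The gripper opens to 87 mm and grips with 3 to 60 N. Pads are 19 mm wide; open, the fingers measure 117 mm over their backs; the gripper's body (75 mm by 190 mm) begins 51 mm behind the grasp point.
Start: joints at [-59.152, 22.042, 0.453, 0, -68.411, -14.817], TCP at [0.173, -0.601, 0.248] pointing down, gripper open.
Joint ranges: [-179.83, 179.83], [-69.29, 118.12], [-61.27, 80.66], [-181.25, 117.63], [-171.15, -9.14], [-177.46, 177.46]. Speed limits (degrees/s): [159.86, 159.86, 180, 180, 180, 180].

### API

Orientations are given as a 3x3 rotation matrix whose columns are the frame's x, y, z axes.
In Python, from station import r, vision, finish_job gives the robot as it stands.
- The arm moves only by the shell command python3 -m jog 'ROWS'. ROWS is a JSON object of lists of equal length, an entry for each row: "rot": the turn, a rotation vector about the world's x, y, z in degrees, a list of three; "delta_pos": the shift along the world's x, y, z in mm, a list of three; "grip": the opening in per cent of the stroke, from 0 (shut) to 100 (fully open). A call has 1 to 10 rows; each row shifts and turns the commanded pose from where the row before left it; what a row does not reach is not made up. A row lasts 1/12 s, in which the tool goes at most 41.7 mm and 7.16 degrees, less where a joint would pass 70% of its speed; a pose out of reach is approached as far as the arm can. A call with a gripper value outside its range is refused whole. The fingers move at their own pace and stop on an object; the grip force is fixed at half the most. Time passes only in rows, so rows that do not move let the fingers close. It gives the time, the measured TCP pose, the force and the opening at its end, in the units of the state.
- r.sense(): the state, without advancing time (a new reading comes with each control period).
- vision.capture(name): name is "scene" or "top" or "wrist"; returns a dict with "frame" (480x640x3 uint8, red, green, blue), "K" (3x3 intrinsics, pixels), "xyz" and "orientation" of the camera in the world. Camera axes: x right, y up, looking along -z (the intrinsics and any distortion apply to the point x, -y, -z); pixel columns grow to the right and rows downward; lengths in m; the calibration is good to about 2 mm. The wrist camera is an equidistant fisheye: a pixel r from the principal point sees the ray r / f radians off the axis. A picture is of the moment at which its call begins. There is no depth.
- finish_job(): hands the job in, once; it reports no verdict.
The state is a dict: "time_s": time; "joints": joint angles; "joint_velocities": joint speeds; "effort": joint torques, N m; "tcp_pos": TCP position; "ee_rot": TCP orientation; "wrist_force": force on the tool from outside, world axes, zero at the start; "moment": the same for the moment, N m; "gripper_width": opening from 0.0 (shut) to 1.0 (fully open).
Only numpy, scipy, OpenCV 4.12 (cv2) and the standard library are available. Lean on these libraries where they do the work, as an engineer would, in place of code of your own. Each camera call takes 0.05 s, during which the arm holds its last target. There are 200 camera calls.

## Working session

There is one attempt and no reset: what is moved stays moved. The work goes in short steps, Python scripts to look and compute and a shell command to move; the robot and the scene stay as the last step left them, time stands still between calls to the robot, and variables do not carry over. Pictures are saved under pics/ and viewed, about 12 in all and at most 16, crops included, and the job is handed in when it is done.

```bash
ls; mkdir -p pics
cat > h.py <<'E'
from station import r, vision
import numpy as np, cv2
def cap(name, fn=None):
    c=vision.capture(name)
    if fn: cv2.imwrite('pics/'+fn, c['frame'][:,:,::-1])
    c.pop
    return c
def ray(c,u,v,fish=False):
    K=np.array(c['K']); x=(u-K[0,2])/K[0,0]; y=(v-K[1,2])/K[1,1]
    if fish:
        t=np.hypot(x,y); s=np.sin(t)/t if t>1e-9 else 1; d=np.array([x*s,-y*s,-np.cos(t)])
    else: d=np.array([x,-y,-1.])
    return np.array(c['orientation'])@d
def onz(c,u,v,z,fish=False):
    d=ray(c,u,v,fish); o=np.array(c['xyz']); return o+d*(z-o[2])/d[2]
def proj(c,p,fish=False):
    K=np.array(c['K']); q=np.array(c['orientation']).T@(np.array(p)-np.array(c['xyz'])); x,y,z=q[0],-q[1],-q[2]
    if fish:
        rr=np.hypot(x,y); t=np.arctan2(rr,z); x,y=x/rr*t,y/rr*t
    else: x,y=x/z,y/z
    return K[0,0]*x+K[0,2],K[1,1]*y+K[1,2]
E
python3 - <<'E'
from h import *
import json
for n in ('scene','top','wrist'):
    c=cap(n,n+'0.png'); print(n,c['xyz'],c['orientation'],c['K'],[k for k in c])
    np.save(n+'0.npy',{k:c[k] for k in c if k!='frame'},allow_pickle=True)
print(r.sense())
E
```

```text
pics
scene [ 1.2625803  -0.07487185  0.74664113] [[ 0.00986473 -0.72619823  0.68741459]
 [ 0.99976138  0.02056187  0.00737491]
 [-0.01949018  0.68717781  0.72622778]] [[503.98778896   0.         319.27184272]
 [  0.         503.98778896 241.61182512]
 [  0.           0.           1.        ]] ['frame', 'K', 'xyz', 'orientation']
top [ 0.52325837 -0.06463812  0.9493992 ] [[-0.01762706  0.98843084 -0.15064449]
 [-0.99980182 -0.01881938 -0.00649274]
 [-0.00925266  0.15050019  0.98856668]] [[434.93051856   0.         321.36449528]
 [  0.         434.93051856 238.17871794]
 [  0.           0.           1.        ]] ['frame', 'K', 'xyz', 'orientation']
wrist [ 0.10570273 -0.61912453  0.38512854] [[-0.27759777 -0.92940767 -0.24318894]
 [ 0.96069501 -0.26799173 -0.0724261 ]
 [ 0.00214075 -0.25373572  0.96727121]] [[371.64829954   0.         324.37411433]
 [  0.         371.64829954 243.80025376]
 [  0.           0.           1.        ]] ['frame', 'K', 'xyz', 'orientation']
{'time_s': 0.15, 'joints': array([-5.91502900e+01,  2.20818000e+01,  4.00100981e-01, -1.91510745e-02,
       -6.84109395e+01, -1.48175272e+01]), 'joint_velocities': array([ 0.00965749, -0.1717763 ,  0.19066568,  0.08801048,  0.0570293 ,
        0.00062975]), 'effort': array([ 4.89348236e-05, -3.91052377e+01,  1.87586278e+01,  4.22236830e+00,
        1.23819272e-02, -1.33508615e-04]), 'tcp_pos': array([ 0.17252925, -0.60030962,  0.24671826]), 'ee_rot': array([[-9.61140716e-01, -2.76058342e-01, -5.62262306e-04],
       [-2.76058891e-01,  9.61139477e-01,  1.54744568e-03],
       [ 1.13227212e-04,  1.64253055e-03, -9.99998645e-01]]), 'wrist_force': array([0.40791661, 0.33759451, 0.58145902]), 'moment': array([ 0.00076476, -0.02668626, -0.02654705]), 'gripper_width': 0.9998195682575032}
```

View pics/top0.png

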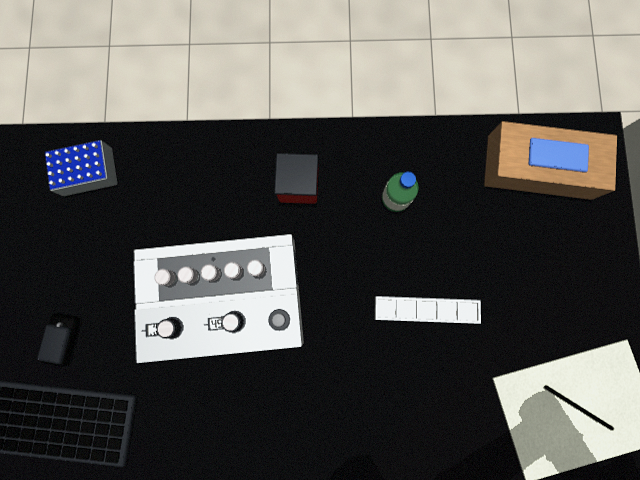

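View pics/scene0.png

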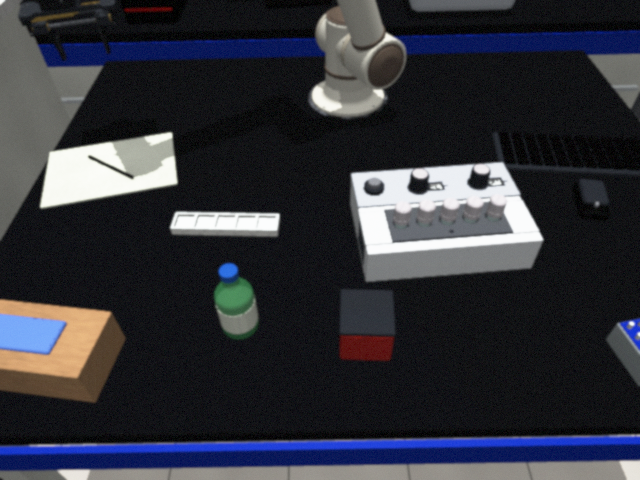

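The top view shows the unit at about (135–300, 235–362), five light round tops in the block, the rack at (376–480, 296–324), the tin at (297,178) and the bottle at (400,190). I'll enlarge the unit next.

Run:
```python
import cv2,numpy as np
t=cv2.imread('pics/top0.png'); s=cv2.imread('pics/scene0.png')
a=cv2.resize(t[230:370,130:310],None,fx=4.4,fy=4.4,interpolation=cv2.INTER_CUBIC)[:,:790]
cv2.imwrite('pics/ct.png',a[:600]); 
b=cv2.resize(s[155:285,340:545],None,fx=3.8,fy=3.8,interpolation=cv2.INTER_CUBIC)
cv2.imwrite('pics/cs.png',b[:600,:800])
```

```text
(no output)
```

View pics/ct.png

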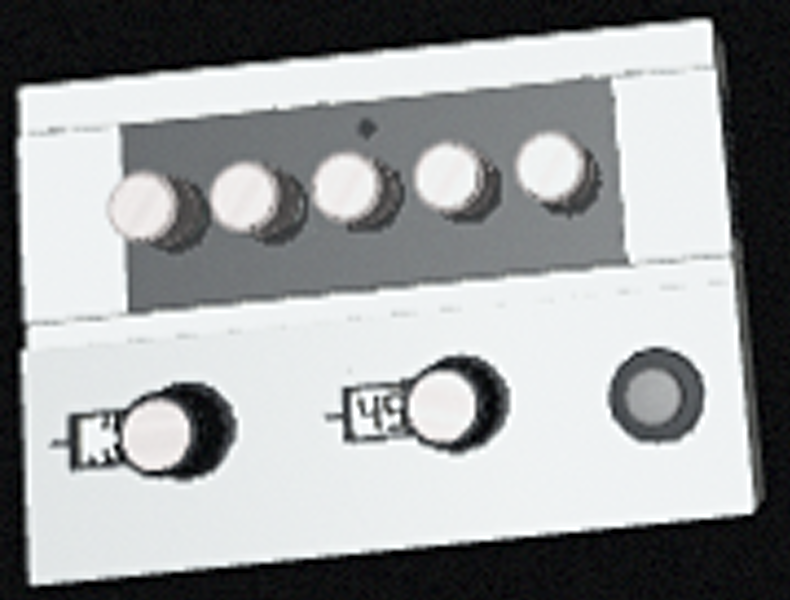

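All five tubes wear caps (their top centres in the crop run from (143,206) to (551,167)). The time window shows 45, and the temperature window is partly hidden by its knob. Next is the scene crop, for triangulation.

View pics/cs.png

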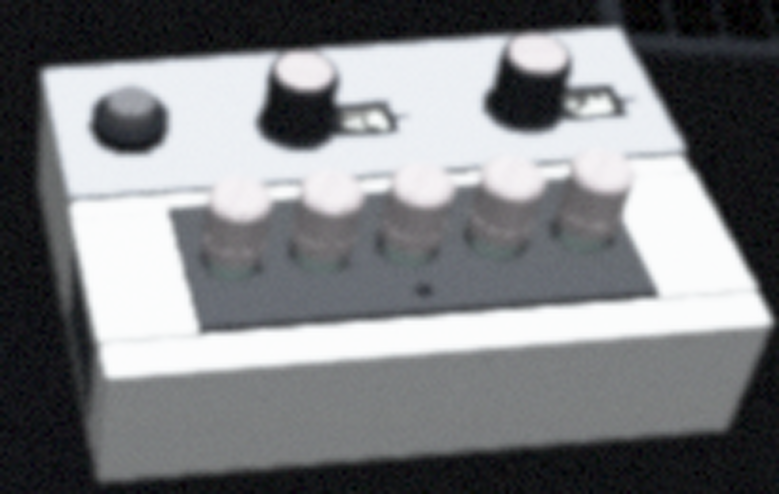

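```bash
cat > fit.py <<'E'
from h import *
from scipy.optimize import least_squares
T=np.load('top0.npy',allow_pickle=True).item(); S=np.load('scene0.npy',allow_pickle=True).item()
t=lambda u,v:((u+.5)/4.4-.5+130,(v+.5)/4.4-.5+230)
s=lambda u,v:((u+.5)/3.8-.5+340,(v+.5)/3.8-.5+155)
obsT=[t(143,206),t(245,197),t(347,187),t(449,177),t(551,167),t(157,434),t(442,406),t(655,397)]
obsS=[s(601,172),s(513,178),s(422,184),s(331,191),s(240,199),s(537,52),s(305,70),s(129,103)]
def pts(p):
    x,y,a,zd,zb=p; c,sn=np.cos(a),np.sin(a)
    L=[(.045,.088-.044*i,zb+.044) for i in range(5)]+[(-.052,KY,zd+.036),(-.052,KY-.122,zd+.036),(-.052,KY-.21,zd+.018)]
    return np.array([(x+c*l-sn*m,y+sn*l+c*m,z) for l,m,z in L])
def f(p):
    global KY; KY=p[5]
    P=pts(p[:5]); return np.concatenate([np.array(proj(T,q))-o for q,o in zip(P,obsT)]+[np.array(proj(S,q))-o for q,o in zip(P,obsS)])
R=least_squares(f,[.5,.15,0.07,.07,.085,.1])
if __name__=='__main__':
    print(R.x, np.round(f(R.x).reshape(-1,2),1).tolist()); print(np.round(pts(R.x[:5]),4))
    im=cv2.imread('pics/top0.png',0)[280:340,360:500]; _,b=cv2.threshold(im,120,255,0)
    cs,_=cv2.findContours(b,0,2); k=max(cs,key=cv2.contourArea); rc=cv2.minAreaRect(k); bx=cv2.boxPoints(rc)+[360,280]
    print(bx); print([np.round(onz(T,u,v,.018),4).tolist() for u,v in bx])
E
python3 fit.py
```

```text
[0.54248633 0.15370772 0.06583527 0.08757742 0.08307898 0.08615432] [[-0.5, -0.3], [-0.5, -0.2], [-0.5, 0.1], [-0.5, 0.4], [-0.5, 0.8], [-0.5, -0.2], [-0.2, 0.6], [-0.6, -1.6], [0.2, 0.2], [-0.5, 0.3], [-0.6, 0.3], [-0.6, 0.0], [-0.8, -0.5], [-0.2, 0.1], [-0.9, -0.7], [-0.1, 0.7]]
[[0.5816 0.2445 0.1271]
 [0.5845 0.2006 0.1271]
 [0.5874 0.1567 0.1271]
 [0.5903 0.1128 0.1271]
 [0.5932 0.0689 0.1271]
 [0.4849 0.2363 0.1236]
 [0.493  0.1145 0.1236]
 [0.4987 0.0267 0.1056]]
[[374.46986008 319.31369781]
 [375.35068893 295.53150749]
 [480.87260437 299.43972778]
 [479.99177551 323.2219162 ]]
[[0.4904, -0.1672, 0.018], [0.54, -0.1709, 0.018], [0.5278, -0.3933, 0.018], [0.4785, -0.3879, 0.018]]
```

Unit pose fitted: deck at z about 0.086 and cap tops at about 0.127. The rack centre is near (0.509, −0.280) with yaw about −3°. I'll move toward cap 5 with the jaws along unit x, since the neighbouring caps are only 44 mm away.

```bash
python3 -m jog '{"delta_pos":[[17,27,0],[17,27,0],[17,27,0],[17,27,0],[17,27,0],[17,27,0],[17,27,0],[17,27,0],[17,27,0],[17,27,0]],"rot":[[0,0,4],[0,0,4],[0,0,4],[0,0,4],[0,0,4],[0,0,4],[0,0,4],[0,0,4],[0,0,4],[0,0,4]],"grip":[100,100,100,100,100,100,100,100,100,100]}'
python3 -m jog '{"delta_pos":[[17,27,0],[17,27,0],[17,27,0],[17,27,0],[17,27,0],[17,27,0],[17,27,0],[17,27,0],[17,27,0],[17,27,0]],"rot":[[0,0,4],[0,0,4],[0,0,4],[0,0,4],[0,0,4],[0,0,4],[0,0,4],[0,0,4],[0,0,4],[0,0,1.7]],"grip":[100,100,100,100,100,100,100,100,100,100]}'
```

```text
time_s: 0.98
tcp_pos: [0.343, -0.3291, 0.2474]
ee_rot: [[-0.556, -0.831, -0.0], [-0.831, 0.556, 0.0], [-0.0, 0.0, -1.0]]
wrist_force: [0.9, 0.3, 0.5]
gripper_width: 0.999
time_s: 1.82
tcp_pos: [0.513, -0.0591, 0.2475]
ee_rot: [[0.068, -0.998, -0.0], [-0.998, -0.068, 0.0], [-0.0, 0.0, -1.0]]
wrist_force: [0.1, -0.6, -0.4]
gripper_width: 1.001
```

```bash
python3 -m jog '{"delta_pos":[[20,32,0],[20,32,0],[20,32,0],[20,32,0],[0,0,0]],"rot":[[0,0,0],[0,0,0],[0,0,0],[0,0,0],[0,0,0]],"grip":[100,100,100,100,100]}'
python3 - <<'E'
from fit import *
c=cap('wrist','w1.png')
np.save('w1.npy',{k:c[k] for k in c if k!='frame'},allow_pickle=True)
print([np.round(proj(c,p,True)).tolist() for p in pts(R.x[:5])])
E
```

```text
time_s: 2.23
tcp_pos: [0.5955, 0.0721, 0.2462]
ee_rot: [[0.07, -0.998, 0.001], [-0.998, -0.07, 0.0], [-0.0, -0.001, -1.0]]
wrist_force: [0.7, -1.6, -0.9]
gripper_width: 1.002
[[326.0, 428.0], [326.0, 391.0], [326.0, 348.0], [327.0, 298.0], [327.0, 241.0], [429.0, 420.0], [448.0, 304.0], [451.0, 191.0]]
```

View pics/w1.png

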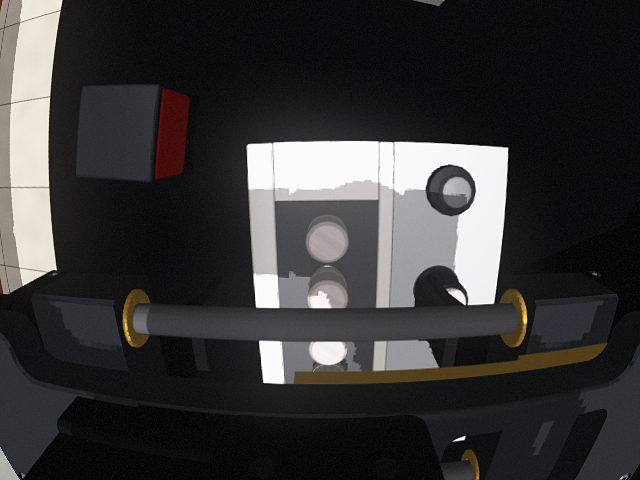

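The wrist view shows cap 5 at (327,241), exactly as predicted, and the button top at about (458,191), a few mm nearer the robot than the fit. I'll go down on cap 5.

```bash
python3 -m jog '{"delta_pos":[[0,0,-20],[0,0,-20],[0,0,-20],[0,0,-20],[0,0,0],[0,0,0]],"rot":[[0,0,0],[0,0,0],[0,0,0],[0,0,0],[0,0,0],[0,0,0]],"grip":[100,100,100,100,100,100]}'
```

```text
time_s: 2.78
tcp_pos: [0.5917, 0.0662, 0.1669]
ee_rot: [[0.064, -0.998, -0.003], [-0.998, -0.064, -0.001], [0.001, 0.003, -1.0]]
wrist_force: [0.0, 0.0, 0.3]
gripper_width: 1.0
```

```bash
python3 -m jog '{"delta_pos":[[1,1,-20],[0,0,-18],[0,0,0],[0,0,0],[0,0,0],[0,0,0],[0,0,0],[0,0,0]],"rot":[[0,0,0],[0,0,0],[0,0,0],[0,0,0],[0,0,0],[0,0,0],[0,0,0],[0,0,0]],"grip":[100,100,100,60,40,20,0,0]}'
python3 -m jog '{"delta_pos":[[0,0,0],[0,0,0],[0,0,0],[0,0,0],[0,0,0],[0,0,0]],"rot":[[0,0,0],[0,0,0],[0,0,0],[0,0,0],[0,0,0],[0,0,0]],"grip":[0,0,0,0,0,0]}'
```

```text
time_s: 3.45
tcp_pos: [0.594, 0.0684, 0.1306]
ee_rot: [[0.065, -0.998, 0.002], [-0.998, -0.065, 0.001], [-0.0, -0.002, -1.0]]
wrist_force: [-0.9, 0.2, -0.9]
gripper_width: 0.706
time_s: 3.95
tcp_pos: [0.5936, 0.0683, 0.1295]
ee_rot: [[0.065, -0.998, -0.0], [-0.998, -0.065, -0.0], [0.0, 0.0, -1.0]]
wrist_force: [-0.5, 0.7, -0.1]
gripper_width: 0.343
```

```bash
python3 -m jog '{"delta_pos":[[0,0,0],[0,0,0],[0,0,5],[0,0,8],[0,0,10],[0,0,15],[0,0,20],[0,0,25],[0,0,0],[0,0,0]],"rot":[[0,0,0],[0,0,0],[0,0,0],[0,0,0],[0,0,0],[0,0,0],[0,0,0],[0,0,0],[0,0,0],[0,0,0]],"grip":[0,0,0,0,0,0,0,0,0,0]}'
python3 - <<'E'
from h import *
c=cap('top','t1.png'); np.save('t1.npy',{k:c[k] for k in c if k!='frame'},allow_pickle=True)
f=c['frame'][:,:,::-1]
a=cv2.resize(f[215:375,130:310],(720,640))[:560]; cv2.imwrite('pics/t1c.png',f[120:480,120:600])
E
```

```text
time_s: 4.78
tcp_pos: [0.5946, 0.0687, 0.2155]
ee_rot: [[0.065, -0.998, 0.005], [-0.998, -0.065, 0.002], [-0.002, -0.005, -1.0]]
wrist_force: [-0.6, 0.3, 0.0]
gripper_width: 0.342
```

View pics/t1c.png

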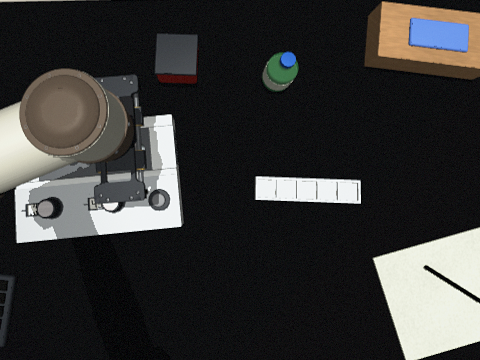

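Width 0.342 × 87 mm is 30 mm, so cap 5 is held, and the rack is still at (375–481, 296–324). I'm carrying cap 5 to above pocket 5 at (0.5045, −0.3664).

```bash
python3 -m jog '{"delta_pos":[[-9,-43,0],[-9,-43,0],[-9,-43,0],[-9,-43,0],[-9,-43,0],[-9,-43,0],[-9,-43,0],[-9,-43,0],[-9,-43,0],[-9,-43,0]],"rot":[[0,0,0],[0,0,0],[0,0,0],[0,0,0],[0,0,0],[0,0,0],[0,0,0],[0,0,0],[0,0,0],[0,0,0]],"grip":[0,0,0,0,0,0,0,0,0,0]}'
python3 -m jog '{"delta_pos":[[0,-10,-30],[0,0,-30],[0,0,-20],[0,0,0],[0,0,0]],"rot":[[0,0,0],[0,0,0],[0,0,0],[0,0,0],[0,0,0]],"grip":[0,0,0,0,0]}'
python3 - <<'E'
from fit import *
c=cap('wrist','w2.png')
np.save('w2.npy',{k:c[k] for k in c if k!='frame'},allow_pickle=True)
for p in [(.5045,-.3664,.018),(.5069,-.3234,.018),(.5092,-.2805,.018)]: print(np.round(proj(c,p,True)))
print(c['xyz'])
E
```

```text
time_s: 5.67
tcp_pos: [0.5069, -0.3411, 0.2116]
ee_rot: [[0.065, -0.998, -0.002], [-0.998, -0.065, 0.001], [-0.001, 0.002, -1.0]]
wrist_force: [0.2, 0.2, 0.2]
gripper_width: 0.342
time_s: 6.08
tcp_pos: [0.5073, -0.3494, 0.131]
ee_rot: [[0.065, -0.998, -0.004], [-0.998, -0.065, 0.001], [-0.001, 0.004, -1.0]]
wrist_force: [-0.4, 0.0, 0.4]
gripper_width: 0.341
[329. 224.]
[321. 282.]
[315. 334.]
[ 0.51215611 -0.41821394  0.26952066]
```

View pics/w2.png

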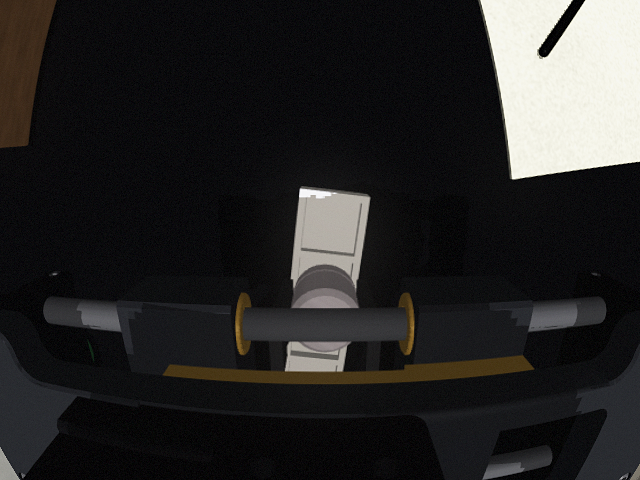

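The wrist view puts the centre of pocket 5 at about (332,224), against a predicted (329,224), so it lies about 1.5 mm nearer the robot. I'll shift over, lower and release.

```bash
python3 -m jog '{"delta_pos":[[-2,-8,-5],[-2,-9,-10],[0,0,-20],[0,0,-20],[0,0,-12],[0,0,0],[0,0,0]],"rot":[[0,0,0],[0,0,0],[0,0,0],[0,0,0],[0,0,0],[0,0,0],[0,0,0]],"grip":[0,0,0,0,0,0,0]}'
```

```text
time_s: 6.72
tcp_pos: [0.5042, -0.3669, 0.0654]
ee_rot: [[0.065, -0.998, -0.001], [-0.998, -0.065, -0.0], [0.0, 0.001, -1.0]]
wrist_force: [0.6, -0.5, 0.1]
gripper_width: 0.341
```

```bash
python3 -m jog '{"delta_pos":[[0,0,-8],[0,0,-6],[0,0,-4],[0,0,0],[0,0,0]],"rot":[[0,0,0],[0,0,0],[0,0,0],[0,0,0],[0,0,0]],"grip":[0,0,0,0,0]}'
```

```text
time_s: 7.13
tcp_pos: [0.5042, -0.3665, 0.0475]
ee_rot: [[0.065, -0.998, -0.0], [-0.998, -0.065, 0.0], [-0.0, 0.0, -1.0]]
wrist_force: [-0.0, -0.1, -1.0]
gripper_width: 0.342
```

```bash
python3 -m jog '{"delta_pos":[[0,0,0],[0,0,0],[0,0,0],[0,0,0],[0,0,0],[0,0,0],[0,0,20],[0,0,30],[0,0,40],[0,0,40]],"rot":[[0,0,0],[0,0,0],[0,0,0],[0,0,0],[0,0,0],[0,0,0],[0,0,0],[0,0,0],[0,0,0],[0,0,0]],"grip":[40,50,60,70,80,90,100,100,100,100]}'
python3 -m jog '{"delta_pos":[[7,39,0],[7,39,0],[7,39,0],[7,39,0],[7,39,0],[7,39,0],[7,39,0],[7,39,0],[7,39,0],[7,39,0]],"rot":[[0,0,0],[0,0,0],[0,0,0],[0,0,0],[0,0,0],[0,0,0],[0,0,0],[0,0,0],[0,0,0],[0,0,0]],"grip":[100,100,100,100,100,100,100,100,100,100]}'
python3 -m jog '{"delta_pos":[[8,40,0],[8,39,0],[0,10,0],[0,0,0],[0,0,0]],"rot":[[0,0,0],[0,0,0],[0,0,0],[0,0,0],[0,0,0]],"grip":[100,100,100,100,100]}'
python3 - <<'E'
from h import *
c=cap('top','t2.png'); f=c['frame'][:,:,::-1]
cv2.imwrite('pics/t2c.png',cv2.resize(f[280:340,360:500],None,fx=5,fy=5,interpolation=cv2.INTER_CUBIC))
E
```

```text
time_s: 7.97
tcp_pos: [0.5035, -0.3662, 0.1782]
ee_rot: [[0.065, -0.998, -0.003], [-0.998, -0.065, 0.001], [-0.001, 0.002, -1.0]]
wrist_force: [2.1, -0.3, 0.1]
gripper_width: 0.966
time_s: 8.8
tcp_pos: [0.5742, 0.0255, 0.1778]
ee_rot: [[0.065, -0.998, 0.0], [-0.998, -0.065, 0.0], [-0.0, -0.0, -1.0]]
wrist_force: [2.1, -0.4, -1.3]
gripper_width: 1.003
time_s: 9.22
tcp_pos: [0.5899, 0.1129, 0.1773]
ee_rot: [[0.066, -0.998, -0.001], [-0.998, -0.066, -0.0], [0.0, 0.001, -1.0]]
wrist_force: [0.7, -0.1, -0.2]
gripper_width: 1.002
```

View pics/t2c.png

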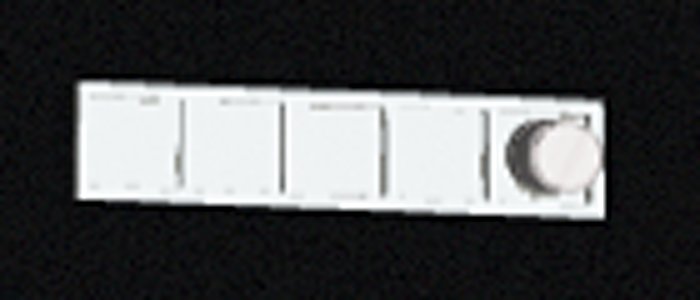

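Cap 5 stands upright in pocket 5 (top at (565,157) in the crop) and the rack hasn't moved. Next is cap 4.

```bash
cat >> h.py <<'E'
def rack():
    c=cap('top'); g=cv2.cvtColor(c['frame'],cv2.COLOR_RGB2GRAY)
    g[:, :305]=0; g[:235]=0; b=(g>110).astype('uint8'); b=cv2.morphologyEx(b,cv2.MORPH_CLOSE,np.ones((7,7)))
    cs,_=cv2.findContours(b,0,2)
    for k in cs:
        rc=cv2.minAreaRect(k)
        if 1500<cv2.contourArea(k)<3500: print('rack',np.round(cv2.boxPoints(rc),1).tolist(),[np.round(onz(c,u,v,.018),4)[:2].tolist() for u,v in cv2.boxPoints(rc)])
    return c
E
python3 -m jog '{"delta_pos":[[0,0,-20],[0,0,-20],[0,0,-8],[0,0,0],[0,0,0],[0,0,0],[0,0,0],[0,0,0],[0,0,0],[0,0,0]],"rot":[[0,0,0],[0,0,0],[0,0,0],[0,0,0],[0,0,0],[0,0,0],[0,0,0],[0,0,0],[0,0,0],[0,0,0]],"grip":[100,100,100,60,40,20,0,0,0,0]}'
python3 -m jog '{"delta_pos":[[0,0,0],[0,0,0],[0,0,0],[0,0,0],[0,0,0],[0,0,0],[0,0,5],[0,0,8],[0,0,10],[0,0,15]],"rot":[[0,0,0],[0,0,0],[0,0,0],[0,0,0],[0,0,0],[0,0,0],[0,0,0],[0,0,0],[0,0,0],[0,0,0]],"grip":[0,0,0,0,0,0,0,0,0,0]}'
python3 -m jog '{"delta_pos":[[0,0,20],[0,0,20],[0,0,0]],"rot":[[0,0,0],[0,0,0],[0,0,0]],"grip":[0,0,0]}'
python3 -c "from h import *; rack()"
```

```text
time_s: 10.1
tcp_pos: [0.5904, 0.1126, 0.13]
ee_rot: [[0.065, -0.998, 0.001], [-0.998, -0.065, 0.0], [-0.0, -0.001, -1.0]]
wrist_force: [-0.3, -0.9, 0.5]
gripper_width: 0.551
time_s: 10.93
tcp_pos: [0.5898, 0.1123, 0.1678]
ee_rot: [[0.065, -0.998, -0.002], [-0.998, -0.065, -0.001], [0.0, 0.002, -1.0]]
wrist_force: [-0.2, 0.8, 0.2]
gripper_width: 0.342
time_s: 11.18
tcp_pos: [0.5929, 0.1132, 0.2136]
ee_rot: [[0.066, -0.998, 0.01], [-0.998, -0.066, 0.003], [-0.002, -0.01, -1.0]]
wrist_force: [-0.2, -1.2, -0.0]
gripper_width: 0.34
rack [[374.20001220703125, 319.5], [375.1000061035156, 295.5], [480.8999938964844, 299.3999938964844], [480.0, 323.3999938964844]] [[0.49, -0.1665], [0.5401, -0.1702], [0.5279, -0.3933], [0.4781, -0.3878]]
```

```bash
python3 -m jog '{"delta_pos":[[-7.6,-39.6,0],[-7.6,-39.6,0],[-7.6,-39.6,0],[-7.6,-39.6,0],[-7.6,-39.6,0],[-7.6,-39.6,0],[-7.6,-39.6,0],[-7.6,-39.6,0],[-7.6,-39.6,0],[-7.6,-39.6,0]],"rot":[[0,0,0],[0,0,0],[0,0,0],[0,0,0],[0,0,0],[0,0,0],[0,0,0],[0,0,0],[0,0,0],[0,0,0]],"grip":[0,0,0,0,0,0,0,0,0,0]}'
python3 -m jog '{"delta_pos":[[-7.6,-39.6,0],[0,0,-40],[0,0,-40],[0,0,-30],[0,0,-20],[0,0,-10],[0,0,0],[0,0,0]],"rot":[[0,0,0],[0,0,0],[0,0,0],[0,0,0],[0,0,0],[0,0,0],[0,0,0],[0,0,0]],"grip":[0,0,0,0,0,0,0,0]}'
```

```text
time_s: 12.07
tcp_pos: [0.5131, -0.2851, 0.2071]
ee_rot: [[0.065, -0.998, -0.001], [-0.998, -0.065, 0.001], [-0.001, 0.001, -1.0]]
wrist_force: [1.6, 0.5, -0.1]
gripper_width: 0.339
time_s: 12.73
tcp_pos: [0.507, -0.3232, 0.0678]
ee_rot: [[0.066, -0.998, -0.0], [-0.998, -0.066, -0.0], [0.0, 0.0, -1.0]]
wrist_force: [-0.0, 0.5, 0.1]
gripper_width: 0.341
```

```bash
python3 -m jog '{"delta_pos":[[0,0,-10],[0,0,-7],[0,0,-3],[0,0,0],[0,0,0],[0,0,0],[0,0,0],[0,0,0],[0,0,0],[0,0,0]],"rot":[[0,0,0],[0,0,0],[0,0,0],[0,0,0],[0,0,0],[0,0,0],[0,0,0],[0,0,0],[0,0,0],[0,0,0]],"grip":[0,0,0,0,40,50,60,70,80,90]}'
python3 -m jog '{"delta_pos":[[0,0,20],[0,0,30],[0,0,40],[0,0,40],[6.7,40,0],[6.7,40,0],[6.7,40,0],[6.7,40,0],[6.7,40,0],[6.7,40,0]],"rot":[[0,0,0],[0,0,0],[0,0,0],[0,0,0],[0,0,0],[0,0,0],[0,0,0],[0,0,0],[0,0,0],[0,0,0]],"grip":[100,100,100,100,100,100,100,100,100,100]}'
python3 -m jog '{"delta_pos":[[6.7,40,0],[6.7,40,0],[6.7,40,0],[6.7,40,0],[6.7,40,0],[6.7,40,0],[0,0,0],[0,0,0]],"rot":[[0,0,0],[0,0,0],[0,0,0],[0,0,0],[0,0,0],[0,0,0],[0,0,0],[0,0,0]],"grip":[100,100,100,100,100,100,100,100]}'
python3 -c "from h import *; rack()"
```

```text
time_s: 13.57
tcp_pos: [0.5067, -0.3231, 0.0477]
ee_rot: [[0.065, -0.998, 0.0], [-0.998, -0.065, -0.0], [0.0, -0.0, -1.0]]
wrist_force: [-0.5, 0.0, 0.8]
gripper_width: 0.69
time_s: 14.4
tcp_pos: [0.5467, -0.0813, 0.1779]
ee_rot: [[0.065, -0.998, 0.001], [-0.998, -0.065, 0.0], [-0.0, -0.001, -1.0]]
wrist_force: [0.7, 0.0, 1.0]
gripper_width: 0.997
time_s: 15.07
tcp_pos: [0.587, 0.1592, 0.1771]
ee_rot: [[0.068, -0.998, -0.0], [-0.998, -0.068, -0.0], [0.0, 0.0, -1.0]]
wrist_force: [-0.4, -0.1, -1.0]
gripper_width: 1.0
rack [[374.3999938964844, 319.5], [375.29998779296875, 295.5], [480.8999938964844, 299.3999938964844], [480.0, 323.3999938964844]] [[0.49, -0.1671], [0.5401, -0.1708], [0.5279, -0.3933], [0.4781, -0.3878]]
```

Rack unchanged. Cap 3 next, at the same heights.

```bash
python3 -m jog '{"delta_pos":[[0,-1,-20],[0,0,-20],[0,0,-8],[0,0,0],[0,0,0],[0,0,0],[0,0,0],[0,0,0],[0,0,0],[0,0,0]],"rot":[[0,0,0],[0,0,0],[0,0,0],[0,0,0],[0,0,0],[0,0,0],[0,0,0],[0,0,0],[0,0,0],[0,0,0]],"grip":[100,100,100,60,40,20,0,0,0,0]}'
python3 -m jog '{"delta_pos":[[0,0,0],[0,0,0],[0,0,0],[0,0,0],[0,0,0],[0,0,0],[0,0,5],[0,0,8],[0,0,10],[0,0,15]],"rot":[[0,0,0],[0,0,0],[0,0,0],[0,0,0],[0,0,0],[0,0,0],[0,0,0],[0,0,0],[0,0,0],[0,0,0]],"grip":[0,0,0,0,0,0,0,0,0,0]}'
python3 -m jog '{"delta_pos":[[0,0,20],[0,0,20],[0,0,0],[0,0,0]],"rot":[[0,0,0],[0,0,0],[0,0,0],[0,0,0]],"grip":[0,0,0,0]}'
python3 -c "from h import *; rack()"
```

```text
time_s: 15.95
tcp_pos: [0.5872, 0.156, 0.13]
ee_rot: [[0.065, -0.998, 0.001], [-0.998, -0.065, 0.0], [-0.0, -0.001, -1.0]]
wrist_force: [-0.1, -0.2, -0.2]
gripper_width: 0.554
time_s: 16.78
tcp_pos: [0.5866, 0.1557, 0.1678]
ee_rot: [[0.065, -0.998, -0.002], [-0.998, -0.065, -0.001], [0.001, 0.002, -1.0]]
wrist_force: [-0.6, 0.0, -0.5]
gripper_width: 0.344
time_s: 17.12
tcp_pos: [0.5877, 0.1563, 0.2098]
ee_rot: [[0.065, -0.998, 0.004], [-0.998, -0.065, 0.002], [-0.002, -0.004, -1.0]]
wrist_force: [0.9, -0.2, -1.2]
gripper_width: 0.334
rack [[374.5, 319.5], [375.3999938964844, 295.5], [480.8999938964844, 299.3999938964844], [480.0, 323.3999938964844]] [[0.4899, -0.1672], [0.54, -0.1709], [0.5279, -0.3933], [0.4781, -0.3878]]
```

```bash
python3 -m jog '{"delta_pos":[[-7.1,-39.7,0],[-7.1,-39.7,0],[-7.1,-39.7,0],[-7.1,-39.7,0],[-7.1,-39.7,0],[-7.1,-39.7,0],[-7.1,-39.7,0],[-7.1,-39.7,0],[-7.1,-39.7,0],[-7.1,-39.7,0]],"rot":[[0,0,0],[0,0,0],[0,0,0],[0,0,0],[0,0,0],[0,0,0],[0,0,0],[0,0,0],[0,0,0],[0,0,0]],"grip":[0,0,0,0,0,0,0,0,0,0]}'
python3 -m jog '{"delta_pos":[[-7.1,-39.7,0],[0,0,-40],[0,0,-40],[0,0,-30],[0,0,-20],[0,0,-10],[0,0,0],[0,0,0]],"rot":[[0,0,0],[0,0,0],[0,0,0],[0,0,0],[0,0,0],[0,0,0],[0,0,0],[0,0,0]],"grip":[0,0,0,0,0,0,0,0]}'
```

```text
time_s: 18.0
tcp_pos: [0.5146, -0.2427, 0.2065]
ee_rot: [[0.065, -0.998, -0.002], [-0.998, -0.065, 0.001], [-0.001, 0.002, -1.0]]
wrist_force: [0.9, 0.2, -0.5]
gripper_width: 0.342
time_s: 18.67
tcp_pos: [0.5092, -0.2808, 0.0675]
ee_rot: [[0.066, -0.998, -0.001], [-0.998, -0.066, -0.0], [0.0, 0.001, -1.0]]
wrist_force: [0.4, -0.4, 0.8]
gripper_width: 0.345
```

```bash
python3 -m jog '{"delta_pos":[[0,0,-10],[0,0,-7],[0,0,-3],[0,0,0],[0,0,0],[0,0,0],[0,0,0],[0,0,0],[0,0,0],[0,0,0]],"rot":[[0,0,0],[0,0,0],[0,0,0],[0,0,0],[0,0,0],[0,0,0],[0,0,0],[0,0,0],[0,0,0],[0,0,0]],"grip":[0,0,0,0,40,50,60,70,80,90]}'
python3 -m jog '{"delta_pos":[[0,0,20],[0,0,30],[0,0,40],[0,0,40],[6.3,40.1,0],[6.3,40.1,0],[6.3,40.1,0],[6.3,40.1,0],[6.3,40.1,0],[6.3,40.1,0]],"rot":[[0,0,0],[0,0,0],[0,0,0],[0,0,0],[0,0,0],[0,0,0],[0,0,0],[0,0,0],[0,0,0],[0,0,0]],"grip":[100,100,100,100,100,100,100,100,100,100]}'
python3 -m jog '{"delta_pos":[[6.3,40.1,0],[6.3,40.1,0],[6.3,40.1,0],[6.3,40.1,0],[6.3,40.1,0],[6.3,40.1,0],[0,0,0],[0,0,0],[0,0,0]],"rot":[[0,0,0],[0,0,0],[0,0,0],[0,0,0],[0,0,0],[0,0,0],[0,0,0],[0,0,0],[0,0,0]],"grip":[100,100,100,100,100,100,100,100,100]}'
python3 -c "from h import *; rack()"
```

```text
time_s: 19.5
tcp_pos: [0.509, -0.2808, 0.0477]
ee_rot: [[0.065, -0.998, 0.0], [-0.998, -0.065, -0.0], [0.0, -0.0, -1.0]]
wrist_force: [0.3, -1.2, -0.1]
gripper_width: 0.694
time_s: 20.33
tcp_pos: [0.5466, -0.0384, 0.1779]
ee_rot: [[0.065, -0.998, 0.001], [-0.998, -0.065, 0.0], [-0.0, -0.001, -1.0]]
wrist_force: [0.9, 0.2, 0.9]
gripper_width: 1.0
time_s: 21.08
tcp_pos: [0.5841, 0.2004, 0.1771]
ee_rot: [[0.066, -0.998, -0.001], [-0.998, -0.066, -0.001], [0.0, 0.001, -1.0]]
wrist_force: [0.4, -0.4, 1.2]
gripper_width: 0.999
rack [[374.5, 319.5], [375.3999938964844, 295.5], [480.8999938964844, 299.3999938964844], [480.0, 323.3999938964844]] [[0.4899, -0.1672], [0.54, -0.1709], [0.5279, -0.3933], [0.4781, -0.3878]]
```

```bash
python3 -m jog '{"delta_pos":[[0,0,-20],[0,0,-20],[0,0,-8],[0,0,0],[0,0,0],[0,0,0],[0,0,0],[0,0,0],[0,0,0],[0,0,0]],"rot":[[0,0,0],[0,0,0],[0,0,0],[0,0,0],[0,0,0],[0,0,0],[0,0,0],[0,0,0],[0,0,0],[0,0,0]],"grip":[100,100,100,60,40,20,0,0,0,0]}'
python3 -m jog '{"delta_pos":[[0,0,0],[0,0,0],[0,0,0],[0,0,0],[0,0,0],[0,0,0],[0,0,5],[0,0,8],[0,0,10],[0,0,15]],"rot":[[0,0,0],[0,0,0],[0,0,0],[0,0,0],[0,0,0],[0,0,0],[0,0,0],[0,0,0],[0,0,0],[0,0,0]],"grip":[0,0,0,0,0,0,0,0,0,0]}'
python3 -m jog '{"delta_pos":[[0,0,20],[0,0,20],[0,0,0],[0,0,0]],"rot":[[0,0,0],[0,0,0],[0,0,0],[0,0,0]],"grip":[0,0,0,0]}'
python3 -c "from h import *; rack()"
```

```text
time_s: 21.97
tcp_pos: [0.5847, 0.2005, 0.13]
ee_rot: [[0.065, -0.998, 0.001], [-0.998, -0.065, 0.0], [-0.0, -0.001, -1.0]]
wrist_force: [-0.5, -0.8, -0.4]
gripper_width: 0.557
time_s: 22.8
tcp_pos: [0.5842, 0.2002, 0.1678]
ee_rot: [[0.065, -0.998, -0.001], [-0.998, -0.065, -0.001], [0.001, 0.002, -1.0]]
wrist_force: [0.1, -0.9, -0.0]
gripper_width: 0.339
time_s: 23.13
tcp_pos: [0.5852, 0.2008, 0.2098]
ee_rot: [[0.065, -0.998, 0.004], [-0.998, -0.065, 0.002], [-0.002, -0.004, -1.0]]
wrist_force: [-0.5, 0.0, -1.1]
gripper_width: 0.336
rack [[374.20001220703125, 319.5], [375.1000061035156, 295.5], [480.8999938964844, 299.3999938964844], [480.0, 323.3999938964844]] [[0.49, -0.1665], [0.5401, -0.1702], [0.5279, -0.3933], [0.4781, -0.3878]]
```

```bash
python3 -m jog '{"delta_pos":[[-6.7,-39.8,0],[-6.7,-39.8,0],[-6.7,-39.8,0],[-6.7,-39.8,0],[-6.7,-39.8,0],[-6.7,-39.8,0],[-6.7,-39.8,0],[-6.7,-39.8,0],[-6.7,-39.8,0],[-6.7,-39.8,0]],"rot":[[0,0,0],[0,0,0],[0,0,0],[0,0,0],[0,0,0],[0,0,0],[0,0,0],[0,0,0],[0,0,0],[0,0,0]],"grip":[0,0,0,0,0,0,0,0,0,0]}'
python3 -m jog '{"delta_pos":[[-6.7,-39.8,0],[0,0,-40],[0,0,-40],[0,0,-30],[0,0,-20],[0,0,-10],[0,0,0],[0,0,0]],"rot":[[0,0,0],[0,0,0],[0,0,0],[0,0,0],[0,0,0],[0,0,0],[0,0,0],[0,0,0]],"grip":[0,0,0,0,0,0,0,0]}'
```

```text
time_s: 24.02
tcp_pos: [0.5162, -0.1992, 0.2066]
ee_rot: [[0.065, -0.998, -0.002], [-0.998, -0.065, 0.0], [-0.001, 0.002, -1.0]]
wrist_force: [1.1, 0.3, -0.6]
gripper_width: 0.342
time_s: 24.68
tcp_pos: [0.5111, -0.2374, 0.0675]
ee_rot: [[0.066, -0.998, -0.001], [-0.998, -0.066, -0.0], [0.0, 0.001, -1.0]]
wrist_force: [-0.4, -0.8, -1.2]
gripper_width: 0.342
```

```bash
python3 -m jog '{"delta_pos":[[0,0,-10],[0,0,-7],[0,0,-3],[0,0,0],[0,0,0],[0,0,0],[0,0,0],[0,0,0],[0,0,0],[0,0,0]],"rot":[[0,0,0],[0,0,0],[0,0,0],[0,0,0],[0,0,0],[0,0,0],[0,0,0],[0,0,0],[0,0,0],[0,0,0]],"grip":[0,0,0,0,40,50,60,70,80,90]}'
python3 -m jog '{"delta_pos":[[0,0,20],[0,0,30],[0,0,40],[0,0,40],[5.9,40.2,0],[5.9,40.2,0],[5.9,40.2,0],[5.9,40.2,0],[5.9,40.2,0],[5.9,40.2,0]],"rot":[[0,0,0],[0,0,0],[0,0,0],[0,0,0],[0,0,0],[0,0,0],[0,0,0],[0,0,0],[0,0,0],[0,0,0]],"grip":[100,100,100,100,100,100,100,100,100,100]}'
python3 -m jog '{"delta_pos":[[5.9,40.2,0],[5.9,40.2,0],[5.9,40.2,0],[5.9,40.2,0],[5.9,40.2,0],[5.9,40.2,0],[0,0,0],[0,0,0],[0,0,0]],"rot":[[0,0,0],[0,0,0],[0,0,0],[0,0,0],[0,0,0],[0,0,0],[0,0,0],[0,0,0],[0,0,0]],"grip":[100,100,100,100,100,100,100,100,100]}'
python3 -c "from h import *; rack()"
```

```text
time_s: 25.52
tcp_pos: [0.5109, -0.2374, 0.0477]
ee_rot: [[0.065, -0.998, 0.0], [-0.998, -0.065, -0.0], [0.0, -0.0, -1.0]]
wrist_force: [-0.2, -0.2, -0.5]
gripper_width: 0.69
time_s: 26.35
tcp_pos: [0.5461, 0.0057, 0.1779]
ee_rot: [[0.065, -0.998, 0.0], [-0.998, -0.065, 0.0], [-0.0, -0.001, -1.0]]
wrist_force: [1.3, -1.0, -0.0]
gripper_width: 1.0
time_s: 27.1
tcp_pos: [0.5812, 0.2449, 0.1771]
ee_rot: [[0.065, -0.998, -0.001], [-0.998, -0.065, -0.001], [0.001, 0.001, -1.0]]
wrist_force: [-0.6, 0.1, -0.2]
gripper_width: 0.999
rack [[374.20001220703125, 319.5], [375.1000061035156, 295.5], [480.8999938964844, 299.3999938964844], [480.0, 323.3999938964844]] [[0.49, -0.1665], [0.5401, -0.1702], [0.5279, -0.3933], [0.4781, -0.3878]]
```

```bash
python3 -m jog '{"delta_pos":[[0,0,-20],[0,0,-20],[0,0,-8],[0,0,0],[0,0,0],[0,0,0],[0,0,0],[0,0,0],[0,0,0],[0,0,0]],"rot":[[0,0,0],[0,0,0],[0,0,0],[0,0,0],[0,0,0],[0,0,0],[0,0,0],[0,0,0],[0,0,0],[0,0,0]],"grip":[100,100,100,60,40,20,0,0,0,0]}'
python3 -m jog '{"delta_pos":[[0,0,0],[0,0,0],[0,0,0],[0,0,0],[0,0,0],[0,0,0],[0,0,5],[0,0,8],[0,0,10],[0,0,15]],"rot":[[0,0,0],[0,0,0],[0,0,0],[0,0,0],[0,0,0],[0,0,0],[0,0,0],[0,0,0],[0,0,0],[0,0,0]],"grip":[0,0,0,0,0,0,0,0,0,0]}'
python3 -m jog '{"delta_pos":[[0,0,20],[0,0,20],[0,0,0],[0,0,0]],"rot":[[0,0,0],[0,0,0],[0,0,0],[0,0,0]],"grip":[0,0,0,0]}'
python3 -c "from h import *; rack()"
```

```text
time_s: 27.98
tcp_pos: [0.5818, 0.2451, 0.13]
ee_rot: [[0.065, -0.998, 0.001], [-0.998, -0.065, 0.001], [-0.0, -0.001, -1.0]]
wrist_force: [0.3, 1.0, -0.5]
gripper_width: 0.553
time_s: 28.82
tcp_pos: [0.5813, 0.2448, 0.1678]
ee_rot: [[0.065, -0.998, -0.001], [-0.998, -0.065, -0.001], [0.001, 0.001, -1.0]]
wrist_force: [0.9, -0.1, -0.9]
gripper_width: 0.341
time_s: 29.15
tcp_pos: [0.5823, 0.2455, 0.21]
ee_rot: [[0.065, -0.998, 0.004], [-0.998, -0.065, 0.003], [-0.003, -0.004, -1.0]]
wrist_force: [0.4, 0.6, -0.7]
gripper_width: 0.338
rack [[374.5, 319.5], [375.3999938964844, 295.5], [480.8999938964844, 299.3999938964844], [480.0, 323.3999938964844]] [[0.4899, -0.1672], [0.54, -0.1709], [0.5279, -0.3933], [0.4781, -0.3878]]
```

```bash
python3 -m jog '{"delta_pos":[[-6.2,-40,0],[-6.2,-40,0],[-6.2,-40,0],[-6.2,-40,0],[-6.2,-40,0],[-6.2,-40,0],[-6.2,-40,0],[-6.2,-40,0],[-6.2,-40,0],[-6.2,-40,0]],"rot":[[0,0,0],[0,0,0],[0,0,0],[0,0,0],[0,0,0],[0,0,0],[0,0,0],[0,0,0],[0,0,0],[0,0,0]],"grip":[0,0,0,0,0,0,0,0,0,0]}'
python3 -m jog '{"delta_pos":[[-6.2,-40,0],[0,0,-40],[0,0,-40],[0,0,-30],[0,0,-20],[0,0,-10],[0,0,0],[0,0,0]],"rot":[[0,0,0],[0,0,0],[0,0,0],[0,0,0],[0,0,0],[0,0,0],[0,0,0],[0,0,0]],"grip":[0,0,0,0,0,0,0,0]}'
```

```text
time_s: 30.03
tcp_pos: [0.5183, -0.1567, 0.2068]
ee_rot: [[0.065, -0.998, -0.002], [-0.998, -0.065, 0.0], [-0.0, 0.002, -1.0]]
wrist_force: [0.6, -0.5, -0.1]
gripper_width: 0.336
time_s: 30.7
tcp_pos: [0.5137, -0.195, 0.0676]
ee_rot: [[0.066, -0.998, -0.001], [-0.998, -0.066, -0.0], [0.0, 0.001, -1.0]]
wrist_force: [0.5, -0.3, 0.3]
gripper_width: 0.34
```

```bash
python3 -m jog '{"delta_pos":[[0,0,-10],[0,0,-7],[0,0,-3],[0,0,0],[0,0,0],[0,0,0],[0,0,0],[0,0,0],[0,0,0],[0,0,0]],"rot":[[0,0,0],[0,0,0],[0,0,0],[0,0,0],[0,0,0],[0,0,0],[0,0,0],[0,0,0],[0,0,0],[0,0,0]],"grip":[0,0,0,0,40,50,60,70,80,90]}'
python3 -m jog '{"delta_pos":[[0,0,20],[0,0,30],[0,0,40],[0,0,40],[0,0,40],[0,0,30],[-1,40,0],[-1,40,0],[-1,40,0],[-1,40,0]],"rot":[[0,0,0],[0,0,0],[0,0,0],[0,0,0],[0,0,0],[0,0,0],[0,0,0],[0,0,0],[0,0,0],[0,0,0]],"grip":[100,100,100,100,100,100,100,100,100,100]}'
python3 -m jog '{"delta_pos":[[-1,40,0],[-1,40,0],[-1,40,0],[-1,40,0],[-1,40,0],[-1,40,0],[-1,40,0],[-1,40,0],[0,10,0],[0,0,0]],"rot":[[0,0,0],[0,0,0],[0,0,0],[0,0,0],[0,0,0],[0,0,0],[0,0,0],[0,0,0],[0,0,0],[0,0,0]],"grip":[100,100,100,100,100,100,100,100,100,100]}'
cat > win.py <<'E'
from fit import *
import sys
ca,sa=np.cos(R.x[2]),np.sin(R.x[2])
def rect(c,cen,fish=True,half=(.03,.03),z=.087,s=10,fliprobot=True):
    # rectified deck patch, robot-side view: up = unit x, left = unit y
    n=int(half[1]*1000*s); m=int(half[0]*1000*s)
    lx=np.linspace(half[0],-half[0],2*m); ly=np.linspace(half[1],-half[1],2*n)
    X,Y=np.meshgrid(lx,ly,indexing='ij')
    P=np.stack([cen[0]+ca*X-sa*Y,cen[1]+sa*X+ca*Y,np.full_like(X,z)],-1)
    q=(P-np.array(c['xyz']))@np.array(c['orientation']); x,y,zz=q[...,0],-q[...,1],-q[...,2]
    K=np.array(c['K'])
    if fish: rr=np.hypot(x,y); t=np.arctan2(rr,zz); x,y=x/rr*t,y/rr*t
    else: x,y=x/zz,y/zz
    return cv2.remap(c['frame'][:,:,::-1].copy(),(K[0,0]*x+K[0,2]).astype('f4'),(K[1,1]*y+K[1,2]).astype('f4'),cv2.INTER_CUBIC)
P=pts(R.x[:5]); W=[P[5,:2]+.036*np.array([-sa,ca]),P[6,:2]+.036*np.array([-sa,ca])]
E
python3 - <<'E'
from win import *
rack()
c=cap('wrist','w3.png')
np.save('w3.npy',c,allow_pickle=True)
a=np.hstack([rect(c,W[0]),rect(c,W[1])]); cv2.imwrite('pics/w3r.png',cv2.resize(a,(800,400)))
E
```

```text
time_s: 31.53
tcp_pos: [0.5135, -0.195, 0.0477]
ee_rot: [[0.065, -0.998, 0.0], [-0.998, -0.065, -0.0], [0.0, -0.0, -1.0]]
wrist_force: [0.4, 0.3, 0.3]
gripper_width: 0.695
time_s: 32.37
tcp_pos: [0.5089, -0.0337, 0.248]
ee_rot: [[0.064, -0.998, 0.001], [-0.998, -0.064, 0.0], [-0.0, -0.001, -1.0]]
wrist_force: [0.8, -0.3, -0.4]
gripper_width: 1.002
time_s: 33.2
tcp_pos: [0.501, 0.2977, 0.2468]
ee_rot: [[0.069, -0.998, -0.0], [-0.998, -0.069, -0.0], [0.0, 0.0, -1.0]]
wrist_force: [0.5, 0.0, 0.7]
gripper_width: 0.998
rack [[374.20001220703125, 319.5], [375.1000061035156, 295.5], [480.8999938964844, 299.3999938964844], [480.0, 323.3999938964844]] [[0.49, -0.1665], [0.5401, -0.1702], [0.5279, -0.3933], [0.4781, -0.3878]]
```

View pics/w3r.png

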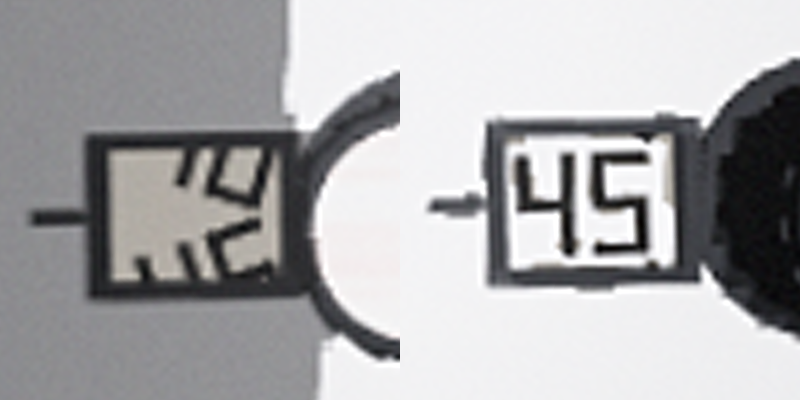

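The rectified windows show the time drum at 45, well centred, so it needs −180° (counter-clockwise). The temperature drum sits about half-way between 40 (top) and 45 (bottom), so it needs about +126° clockwise. I'll grip the temperature knob.

```bash
python3 -m jog '{"delta_pos":[[-8,-30,-20],[-9,-30,-20],[0,0,-20],[0,0,0],[0,0,0]],"rot":[[0,0,0],[0,0,0],[0,0,0],[0,0,0],[0,0,0]],"grip":[100,100,100,100,100]}'
```

```text
time_s: 33.72
tcp_pos: [0.4846, 0.2334, 0.1877]
ee_rot: [[0.063, -0.998, -0.0], [-0.998, -0.063, -0.001], [0.001, 0.0, -1.0]]
wrist_force: [0.5, 0.1, 0.8]
gripper_width: 0.998
```

```bash
python3 -m jog '{"delta_pos":[[-0.5,2.5,-25],[0,0,-25],[0,0,-15],[0,0,0],[0,0,0],[0,0,0],[0,0,0],[0,0,0],[0,0,0],[0,0,0]],"rot":[[0,0,0],[0,0,0],[0,0,0],[0,0,0],[0,0,0],[0,0,0],[0,0,0],[0,0,0],[0,0,0],[0,0,0]],"grip":[100,100,100,100,70,50,30,0,0,0]}'
python3 -m jog '{"delta_pos":[[0,0,0],[0,0,0],[0,0,0],[0,0,0],[0,0,0],[0,0,0]],"rot":[[0,0,0],[0,0,0],[0,0,0],[0,0,0],[0,0,0],[0,0,0]],"grip":[0,0,0,0,0,0]}'
```

```text
time_s: 34.55
tcp_pos: [0.4842, 0.2377, 0.1232]
ee_rot: [[0.065, -0.998, 0.001], [-0.998, -0.065, 0.001], [-0.001, -0.001, -1.0]]
wrist_force: [-0.2, 0.8, 0.9]
gripper_width: 0.628
time_s: 35.05
tcp_pos: [0.4836, 0.2374, 0.1226]
ee_rot: [[0.065, -0.998, -0.001], [-0.998, -0.065, -0.0], [0.0, 0.001, -1.0]]
wrist_force: [-2.2, 0.5, 1.9]
gripper_width: 0.407
```

```bash
python3 -m jog '{"delta_pos":[[0,0,0],[0,0,0],[0,0,0],[0,0,0],[0,0,0],[0,0,0],[0,0,0],[0,0,0],[0,0,0],[0,0,0]],"rot":[[0,0,0],[0,0,-3],[0,0,-6],[0,0,-6],[0,0,-6],[0,0,-6],[0,0,-6],[0,0,-6],[0,0,-6],[0,0,-6]],"grip":[0,0,0,0,0,0,0,0,0,0]}'
python3 -m jog '{"delta_pos":[[0,0,0],[0,0,0],[0,0,0],[0,0,0],[0,0,0],[0,0,0],[0,0,0],[0,0,0],[0,0,0],[0,0,0]],"rot":[[0,0,-6],[0,0,-6],[0,0,-6],[0,0,-6],[0,0,-6],[0,0,-6],[0,0,-6],[0,0,-6],[0,0,-6],[0,0,-6]],"grip":[0,0,0,0,0,0,0,0,0,0]}'
python3 -m jog '{"delta_pos":[[0,0,0],[0,0,0],[0,0,0],[0,0,0]],"rot":[[0,0,-6],[0,0,-6],[0,0,-3],[0,0,0]],"grip":[0,0,0,0]}'
```

```text
time_s: 35.88
tcp_pos: [0.484, 0.2373, 0.1226]
ee_rot: [[-0.738, -0.675, 0.0], [-0.675, 0.738, -0.0], [0.0, -0.0, -1.0]]
wrist_force: [-1.0, -0.5, 2.7]
gripper_width: 0.405
time_s: 36.72
tcp_pos: [0.4842, 0.2368, 0.1226]
ee_rot: [[-0.954, 0.301, 0.0], [0.301, 0.954, -0.001], [-0.001, -0.001, -1.0]]
wrist_force: [0.3, -2.7, 2.2]
gripper_width: 0.408
time_s: 37.05
tcp_pos: [0.4841, 0.2366, 0.1226]
ee_rot: [[-0.845, 0.535, -0.0], [0.535, 0.845, -0.001], [-0.001, -0.001, -1.0]]
wrist_force: [-0.7, -3.5, 2.0]
gripper_width: 0.407
```

```bash
python3 -m jog '{"delta_pos":[[0,0,0],[0,0,0],[0,0,0],[0,0,0],[0,0,25],[0,0,30],[0,0,35],[25,8,35],[20,8,0],[0,0,0]],"rot":[[0,0,0],[0,0,0],[0,0,0],[0,0,0],[0,0,0],[0,0,0],[0,0,0],[0,0,0],[0,0,0],[0,0,0]],"grip":[45,55,70,90,100,100,100,100,100,100]}'
python3 - <<'E'
from win import *
c=cap('wrist','w4.png')
np.save('w4.npy',c,allow_pickle=True)
cv2.imwrite('pics/w4r.png',cv2.resize(np.hstack([rect(c,W[0]),rect(c,W[1])]),(800,400)))
E
```

```text
time_s: 37.88
tcp_pos: [0.5315, 0.2554, 0.2485]
ee_rot: [[-0.846, 0.533, 0.007], [0.533, 0.846, 0.005], [-0.003, 0.008, -1.0]]
wrist_force: [-0.2, 0.3, -0.7]
gripper_width: 0.98
```

View pics/w4r.png

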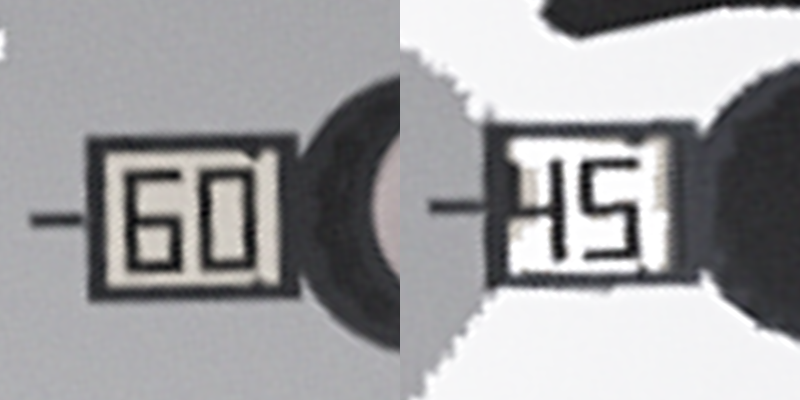

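The left window now reads 60, centred to within about 2 px (0.5°). Next is the time knob.

```bash
python3 -m jog '{"delta_pos":[[-9,-34,0],[-9,-34,0],[-9,-34,0],[-10,-35,0],[0,0,-30],[0,0,-30],[0,0,0],[0,0,0]],"rot":[[0,0,0],[0,0,0],[0,0,0],[0,0,0],[0,0,0],[0,0,0],[0,0,0],[0,0,0]],"grip":[100,100,100,100,100,100,100,100]}'
```

```text
time_s: 38.6
tcp_pos: [0.4897, 0.1155, 0.1849]
ee_rot: [[-0.846, 0.533, -0.003], [0.533, 0.846, -0.002], [0.002, -0.004, -1.0]]
wrist_force: [-0.6, 0.1, -0.1]
gripper_width: 1.002
```

```bash
python3 -m jog '{"delta_pos":[[2,0,-25],[0,0,-25],[0,0,-14],[0,0,0],[0,0,0],[0,0,0],[0,0,0],[0,0,0],[0,0,0],[0,0,0]],"rot":[[0,0,0],[0,0,0],[0,0,0],[0,0,0],[0,0,0],[0,0,0],[0,0,0],[0,0,0],[0,0,0],[0,0,0]],"grip":[100,100,100,100,70,50,30,0,0,0]}'
python3 -m jog '{"delta_pos":[[0,0,0],[0,0,0],[0,0,0],[0,0,0],[0,0,0],[0,0,0]],"rot":[[0,0,0],[0,0,0],[0,0,0],[0,0,0],[0,0,0],[0,0,0]],"grip":[0,0,0,0,0,0]}'
```

```text
time_s: 39.43
tcp_pos: [0.493, 0.1162, 0.1225]
ee_rot: [[-0.846, 0.534, 0.001], [0.534, 0.846, 0.001], [-0.001, 0.001, -1.0]]
wrist_force: [0.0, -0.0, -0.0]
gripper_width: 0.633
time_s: 39.93
tcp_pos: [0.4926, 0.1158, 0.1219]
ee_rot: [[-0.846, 0.534, -0.001], [0.534, 0.846, -0.001], [0.0, -0.001, -1.0]]
wrist_force: [-0.8, -1.1, 2.4]
gripper_width: 0.401
```

Gripped. I'm turning counter-clockwise by 179.5° (4 + 28×6 + 5 + 2.5).

```bash
python3 -m jog '{"delta_pos":[[0,0,0],[0,0,0],[0,0,0],[0,0,0],[0,0,0],[0,0,0],[0,0,0],[0,0,0],[0,0,0],[0,0,0]],"rot":[[0,0,4],[0,0,6],[0,0,6],[0,0,6],[0,0,6],[0,0,6],[0,0,6],[0,0,6],[0,0,6],[0,0,6]],"grip":[0,0,0,0,0,0,0,0,0,0]}'
python3 -m jog '{"delta_pos":[[0,0,0],[0,0,0],[0,0,0],[0,0,0],[0,0,0],[0,0,0],[0,0,0],[0,0,0],[0,0,0],[0,0,0]],"rot":[[0,0,6],[0,0,6],[0,0,6],[0,0,6],[0,0,6],[0,0,6],[0,0,6],[0,0,6],[0,0,6],[0,0,6]],"grip":[0,0,0,0,0,0,0,0,0,0]}'
python3 -m jog '{"delta_pos":[[0,0,0],[0,0,0],[0,0,0],[0,0,0],[0,0,0],[0,0,0],[0,0,0],[0,0,0],[0,0,0],[0,0,0]],"rot":[[0,0,6],[0,0,6],[0,0,6],[0,0,6],[0,0,6],[0,0,6],[0,0,6],[0,0,6],[0,0,6],[0,0,5]],"grip":[0,0,0,0,0,0,0,0,0,0]}'
python3 -m jog '{"delta_pos":[[0,0,0],[0,0,0],[0,0,0]],"rot":[[0,0,2.5],[0,0,0],[0,0,0]],"grip":[0,0,0]}'
```

```text
time_s: 40.77
tcp_pos: [0.4925, 0.1149, 0.1219]
ee_rot: [[-0.899, -0.438, -0.001], [-0.438, 0.899, -0.002], [0.002, -0.001, -1.0]]
wrist_force: [0.9, -5.8, 1.3]
gripper_width: 0.402
time_s: 41.6
tcp_pos: [0.4933, 0.1144, 0.1219]
ee_rot: [[-0.069, -0.998, 0.0], [-0.998, 0.069, -0.003], [0.003, -0.0, -1.0]]
wrist_force: [4.0, -7.9, -0.5]
gripper_width: 0.406
time_s: 42.43
tcp_pos: [0.4941, 0.1148, 0.1219]
ee_rot: [[0.819, -0.573, 0.002], [-0.573, -0.819, -0.002], [0.003, 0.0, -1.0]]
wrist_force: [6.6, -8.6, -2.4]
gripper_width: 0.405
time_s: 42.68
tcp_pos: [0.4941, 0.1149, 0.1219]
ee_rot: [[0.841, -0.541, 0.002], [-0.541, -0.841, -0.002], [0.003, 0.0, -1.0]]
wrist_force: [5.6, -7.8, -2.6]
gripper_width: 0.404
```

```bash
python3 -m jog '{"delta_pos":[[0,0,0],[0,0,0],[0,0,0],[0,0,0],[0,0,25],[0,0,30],[0,0,35],[0,0,35],[-13,35,0],[-13,35,0]],"rot":[[0,0,0],[0,0,0],[0,0,0],[0,0,0],[0,0,0],[0,0,0],[0,0,0],[0,0,0],[0,0,0],[0,0,0]],"grip":[45,55,70,90,100,100,100,100,100,100]}'
python3 -m jog '{"delta_pos":[[-13,35,0],[-13,35,0],[-11,33,0],[0,0,0],[0,0,0]],"rot":[[0,0,0],[0,0,0],[0,0,0],[0,0,0],[0,0,0]],"grip":[100,100,100,100,100]}'
python3 - <<'E'
from win import *
rack()
c=cap('wrist','w5.png')
np.save('w5.npy',c,allow_pickle=True)
cv2.imwrite('pics/w5r.png',cv2.resize(np.hstack([rect(c,W[0]),rect(c,W[1])]),(800,400)))
E
```

```text
time_s: 43.52
tcp_pos: [0.4677, 0.1868, 0.2498]
ee_rot: [[0.839, -0.544, 0.005], [-0.544, -0.839, 0.004], [0.002, -0.006, -1.0]]
wrist_force: [0.5, -0.4, -1.8]
gripper_width: 0.981
time_s: 43.93
tcp_pos: [0.4288, 0.2909, 0.2467]
ee_rot: [[0.843, -0.538, -0.0], [-0.538, -0.843, 0.0], [-0.0, 0.0, -1.0]]
wrist_force: [0.3, -0.4, 0.4]
gripper_width: 1.002
rack [[368.1000061035156, 326.20001220703125], [369.0, 302.1000061035156], [474.8999938964844, 306.1000061035156], [474.0, 330.20001220703125]] [[0.4764, -0.1534], [0.5265, -0.157], [0.5142, -0.3797], [0.4644, -0.3743]]
```

View pics/w5r.png

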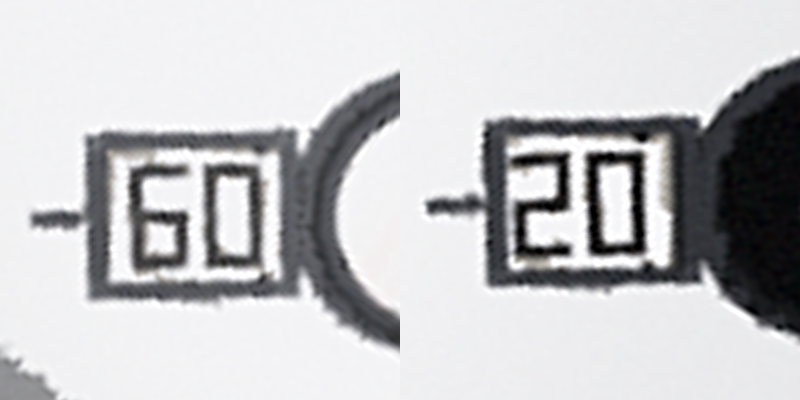

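The windows read 60 and 20, both centred within about 2 px. The rack has been knocked about 14 mm, so I'll check that the caps still stand and work out the button position.

Run:
```python
from fit import *
w1=np.load('w1.npy',allow_pickle=True).item()
print(onz(T,*obsT[7],.1045), onz(S,*obsS[7],.1045), onz(w1,458,191,.1045,True))
w5=np.load('w5.npy',allow_pickle=True).item(); print(np.round(proj(w5,(.497,.027,.1045),True)), w5['xyz'])
c=cap('top','t3.png'); f=c['frame'][:,:,::-1]; cv2.imwrite('pics/t3c.png',np.vstack([cv2.resize(f[285:345,355:495],None,fx=5,fy=5,interpolation=cv2.INTER_CUBIC),cv2.resize(f[235:335,140:280],None,fx=3,fy=3)[:, :].copy() if 0 else cv2.resize(f[240:300,140:280],None,fx=5,fy=5,interpolation=cv2.INTER_CUBIC)]))
```

```text
[0.49564349 0.02569222 0.1045    ] [0.49538872 0.02720212 0.1045    ] [0.49254848 0.02649801 0.1045    ]
[540.  14.] [0.48737034 0.25286467 0.38520063]
```

View pics/t3c.png

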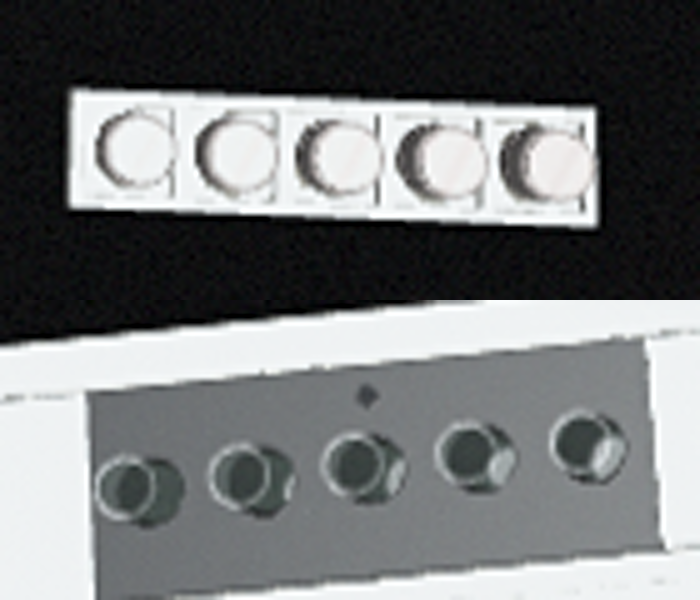

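All five caps stand in their pockets (row at about (135–555, 150–165) in the crop), and the five tubes are open and in their wells. Now the button, at (0.4955, 0.0265), with the fingers closed.

```bash
python3 -m jog '{"delta_pos":[[9.3,-37.4,0],[9.3,-37.4,0],[9.3,-37.4,0],[9.3,-37.4,0],[9.3,-37.4,0],[9.3,-37.4,0],[9.3,-37.4,0],[0,0,-40],[0,0,-40],[0,0,0]],"rot":[[0,0,0],[0,0,0],[0,0,0],[0,0,0],[0,0,0],[0,0,0],[0,0,0],[0,0,0],[0,0,0],[0,0,0]],"grip":[60,40,20,0,0,0,0,0,0,0]}'
python3 -m jog '{"delta_pos":[[0,0,-15],[0,0,-10],[0,0,0],[0,0,0],[0,0,0],[0,0,0]],"rot":[[0,0,0],[0,0,0],[0,0,0],[0,0,0],[0,0,0],[0,0,0]],"grip":[0,0,0,0,0,0]}'
```

```text
time_s: 44.92
tcp_pos: [0.4895, 0.0238, 0.1603]
ee_rot: [[0.837, -0.547, -0.015], [-0.547, -0.837, -0.003], [-0.011, 0.011, -1.0]]
wrist_force: [-1.3, -0.3, -0.5]
gripper_width: 0.329
time_s: 45.42
tcp_pos: [0.4957, 0.0276, 0.1434]
ee_rot: [[0.841, -0.541, 0.003], [-0.541, -0.841, 0.001], [0.002, -0.002, -1.0]]
wrist_force: [0.1, 0.3, 0.6]
gripper_width: 0.01
```

```bash
python3 -m jog '{"delta_pos":[[0,-1,-6],[0,0,-4],[0,0,-2],[0,0,-1],[0,0,-1],[0,0,-1],[0,0,0],[0,0,0]],"rot":[[0,0,0],[0,0,0],[0,0,0],[0,0,0],[0,0,0],[0,0,0],[0,0,0],[0,0,0]],"grip":[0,0,0,0,0,0,0,0]}'
```

```text
time_s: 46.08
tcp_pos: [0.495, 0.0264, 0.1272]
ee_rot: [[0.841, -0.541, 0.0], [-0.541, -0.841, 0.0], [0.0, -0.0, -1.0]]
wrist_force: [-0.6, 1.0, 3.6]
gripper_width: 0.001
```

```bash
for i in 1; do python3 -m jog '{"delta_pos":[[0,0,-1],[0,0,-1],[0,0,0]],"rot":[[0,0,0],[0,0,0],[0,0,0]],"grip":[0,0,0]}'; done
python3 -m jog '{"delta_pos":[[0,0,-1],[0,0,-1],[0,0,0]],"rot":[[0,0,0],[0,0,0],[0,0,0]],"grip":[0,0,0]}'
```

```text
time_s: 46.33
tcp_pos: [0.4951, 0.0264, 0.1263]
ee_rot: [[0.841, -0.541, 0.001], [-0.541, -0.841, -0.0], [0.001, -0.0, -1.0]]
wrist_force: [-3.8, 1.1, 12.4]
gripper_width: 0.005
time_s: 46.58
tcp_pos: [0.4952, 0.0264, 0.1261]
ee_rot: [[0.842, -0.54, 0.001], [-0.54, -0.842, -0.001], [0.001, -0.0, -1.0]]
wrist_force: [-7.7, 1.6, 23.9]
gripper_width: 0.009
```

The fingers stopped at tip height 0.101 with the force climbing. I'll back off a millimetre at a time to see the spring travel and confirm this was the bottom stop.

```bash
python3 -c "from station import r; print(r.tips_ahead)"; for i in 1; do 
python3 -m jog '{"delta_pos":[[0,0,2],[0,0,0],[0,0,0]],"rot":[[0,0,0],[0,0,0],[0,0,0]],"grip":[0,0,0]}'
python3 -m jog '{"delta_pos":[[0,0,1],[0,0,0],[0,0,0]],"rot":[[0,0,0],[0,0,0],[0,0,0]],"grip":[0,0,0]}'
python3 -m jog '{"delta_pos":[[0,0,1],[0,0,0],[0,0,0]],"rot":[[0,0,0],[0,0,0],[0,0,0]],"grip":[0,0,0]}'
python3 -m jog '{"delta_pos":[[0,0,1],[0,0,0],[0,0,0]],"rot":[[0,0,0],[0,0,0],[0,0,0]],"grip":[0,0,0]}'
python3 -m jog '{"delta_pos":[[0,0,1],[0,0,0],[0,0,0]],"rot":[[0,0,0],[0,0,0],[0,0,0]],"grip":[0,0,0]}'
python3 -m jog '{"delta_pos":[[0,0,1],[0,0,0],[0,0,0]],"rot":[[0,0,0],[0,0,0],[0,0,0]],"grip":[0,0,0]}'; done | grep -E "tcp_pos|force"
```

```text
0.025
tcp_pos: [0.4951, 0.0264, 0.1263]
wrist_force: [-3.9, 1.1, 11.3]
tcp_pos: [0.4951, 0.0264, 0.1264]
wrist_force: [-1.7, 0.6, 6.4]
tcp_pos: [0.495, 0.0264, 0.127]
wrist_force: [-0.8, 0.7, 4.9]
tcp_pos: [0.4951, 0.0264, 0.1279]
wrist_force: [0.9, 0.5, 4.7]
tcp_pos: [0.495, 0.0264, 0.1289]
wrist_force: [-0.2, 1.1, 2.7]
tcp_pos: [0.495, 0.0264, 0.1299]
wrist_force: [-0.4, 1.0, 3.4]
```

The profile fits the spring: about 5 N just off the stop at 0.1263, falling to about 3 N some 3.5 mm higher. So the button was fully down. I'm letting go, lifting clear and doing a last check.

```bash
python3 -m jog '{"delta_pos":[[0,0,5],[0,0,15],[0,0,30],[0,0,40],[-15,-35,20],[-15,-35,0],[0,-35,0],[0,-35,0],[0,0,0],[0,0,0]],"rot":[[0,0,0],[0,0,0],[0,0,0],[0,0,0],[0,0,0],[0,0,0],[0,0,0],[0,0,0],[0,0,0],[0,0,0]],"grip":[0,0,0,0,0,0,0,0,0,0]}'
python3 - <<'E'
from win import *
c=rack(); f=c['frame'][:,:,::-1]; cv2.imwrite('pics/t4c.png',cv2.resize(f[120:360,120:500],None,fx=2.1,fy=2.1,interpolation=cv2.INTER_CUBIC))
E
```

```text
time_s: 48.92
tcp_pos: [0.464, -0.1141, 0.2386]
ee_rot: [[0.839, -0.545, -0.003], [-0.545, -0.839, 0.0], [-0.002, 0.001, -1.0]]
wrist_force: [-0.3, 0.2, 0.3]
gripper_width: 0.006
```

View pics/t4c.png

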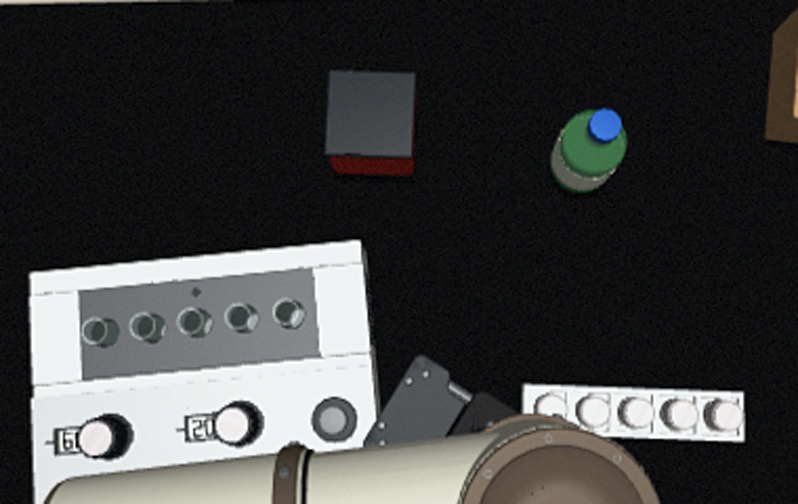

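The final view shows five open tubes in the block, caps standing in all five pockets, drums at 60 and 20, and the tin and bottle where they were. The robot touches nothing, so I'm handing in.

```bash
python3 -c "from station import finish_job; print(finish_job())"
```

```text
the job is handed in; nothing more can be done
None
```

The job is done and was handed in at about 49 s of the 210 s allowed; no verdict came back.

- **Closures:** All five tubes had one. I lifted each straight up and stood it in the rack pocket with the same number. The last picture shows the tubes open and still in the block, and all five caps upright in their pockets.
- **Drums:** I turned the left drum about 126° clockwise and the right drum about 180° counter-clockwise. A close view before the button press showed 60 and 20 centred to about 0.5°.
- **Start button:** I pressed it last and let go. It stopped about 6 mm below where I expect its top to be at rest, with force rising to 24 N. Backing off, I read about 5 N just off the stop, falling to about 3 N, which fits the spring. I judged "fully down" from the force and height, not from a picture.
- **Rack:** It was knocked about 14 mm aside after the last cap was in. The caps stayed upright in their pockets, so I left it there.
- **Last checks:** The tin and bottle look unmoved, and the robot was clear of everything. My automatic rack check printed nothing on the final picture because the arm partly hid the rack. I confirmed the rack by eye instead.

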